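# Lock a dispersing tube onto the tube drive

### The job

Put the dispersing tube, lid down as it stands, onto the tube drive and lock it there: let its two lugs down through the slots of the collar, push it down against the spring, twist it clockwise about a quarter turn until it stops, and let it rise into its lock. The plastic lugs are brittle, so press and twist gently and do not force it. Leave everything else on the bench where it is.

Things in the scene. Friction and masses are not known exactly. Their poses are not given: they have to be found in the camera images.
- tube_mid (a point): Middle of the dispersing tube (loose, about 70 g, 100 mm tall, upside down on its lid): on its axis, 50 mm above the lid's underside; z up the axis, x through both lugs. White lid 39 mm across, 22 mm high, lower edge chamfered; above it the round tube, 32 mm across, up to 88 mm, then tapering. Grip it 55 to 62 mm above the underside: lower, fingers meet the collar, higher, the palm meets the top.
- tube_lug (a point): Centre of one of the tube lid's two lugs. They stand out on opposite sides (tube x and -x), each 7 mm wide, 8 to 13 mm above the lid's underside, tips 25 mm from the axis; half a turn makes no difference. Brittle: they break once the contact forces between tube and drive add up to 40 N, whether from pressing or from twisting against a stop.
- drive: Tube drive: white box 160 x 100 mm, 46 mm high, fixed to the bench, dark control panel at its -x end. On top an upright aluminium bayonet collar, 61 mm across, from 46 to 73 mm above the bench. Origin on the bench under the collar's axis, z up. This frame does not show how the exchangeable collar is clocked.
- collar_mouth (a point): Centre of the collar's rim, 73 mm above the bench. Bore 41 mm across: the lid has 1 mm to spare all round. The rim is a 6 mm wide shelf with two entry slots; lugs out of line with them rest on it (tube_mid 42 mm above this point, lid 8 mm in the bore) and, turned along it under light pressure, fall into the slots.
- collar_foot (a point): Foot of the collar, on its axis, 46 mm above the bench. The collar is clamped tight on the drive as it was fitted: the entry slots lie opposite each other at +80 and -100 deg from the drive's x (counter-clockwise from above), all give or take 20 deg; look (a dot on the rim marks each), or find them by feel. A slot is 10.5 mm wide: lugs pass within 4 deg. In it, turning is blocked both ways until the tube is pushed in.
- coupling_top (a point): Centre of the sprung steel coupling's top as it stands free, on the axis, 57 mm above the bench. The lid comes to rest on it with the lugs down in the slots (tube_mid 107 mm above the bench). It takes 3.3 N to move, 1 N more per mm, and ends hard after 9 mm (tube_mid at 98 mm, 12 N); this point stays. Pushed in below 100.5 mm, the lugs clear the rim's underside and the tube turns clockwise.
- lock_level (a point): Height of tube_mid when locked: on the collar's axis, 104 mm above the bench. The locking notches are under the rim, 80 deg clockwise from the slots, with a hard stop 4 deg further. The twist itself, clear of the rim, takes under 0.1 N m. Let up there, the spring lifts the lugs 3.5 mm into the notches and holds them with 6 N; let up on the way, they only press against the rim (tube_mid at 100.5 mm).
- pot: bystander: squat screw-cap specimen pot, 47 mm across, 66 mm tall, no lugs; origin under its centre
- flask: bystander: small amber reagent bottle, 48 mm across, 95 mm tall, no lugs; origin under its centre
- dishes: bystander: stack of three petri dishes, 93 mm across, 45 mm tall; origin under its centre
- tip_box: bystander: pipette-tip box, 87 x 127 x 67 mm; origin under its centre
- beaker: bystander: glass beaker, 68 mm across, 90 mm tall; origin under its centre
- slide_box: bystander: flat slide box, 92 x 177 x 34 mm; origin under its centre
- marker: bystander: marker pen lying on the bench, 135 mm long, 11 mm thick; origin under its middle

How it is judged (in metres and radians):
On the way:
1. the tube is pushed in against the spring, its lugs below the rim (z of tube_mid in the frame of drive below 0.1008 m and horizontal distance between tube_mid and collar_mouth below 0.004 m).
At the end, for the whole second after the job is handed in: The tube stands locked in the collar at rest: lifted by the spring into the notches and held there (tube_mid 102.2 to 105.8 mm above the drive's origin, where nothing but the notches can hold it), within 4 mm of the collar's axis, upright within 0.06 rad (z of tube_mid in the frame of drive between 0.1022 and 0.1058 m and horizontal distance between tube_mid and collar_mouth below 0.004 m and angle between tube_mid's own z axis and vertical below 0.06 rad and linear speed of tube below 0.01 m/s); the robot touches nothing.
It fails at once if more than 40 N between the tube and the drive (the lugs break) (contact force between tube and drive above 40 N).
It fails at once if another thing on the bench is moved by more than 25 mm (distance of any of pot, flask, dishes, tip_box, beaker, slide_box, marker from where it was at the start of the episode above 0.025 m).
It also fails if it takes over 72 s, if anything falls off the work surface, if the arm or the gripper's body presses on something with over 40 N, if the wrist force passes 120 N, or if a joint passes its speed limit or range.

### The arm

A 6-joint arm with a two-finger parallel gripper is mounted at the origin on the work surface. World frame = base frame: x ahead of the robot, y to its left, z up, the work surface at z = 0. Lengths are in mm, angles in rad, forces in N, time in s.
With the tool pointing down it reaches from about 350 to 775 mm from the base axis. Payload 7.3 kg.
Tool frame: the origin (TCP) lies on the front face of the gripper's body, between the roots of the fingers; the fingertips stand 66 mm ahead of it and the grasp point (between the pads) lies 47 mm ahead of it (bot.tip_extent is the distance from the TCP to the fingertips, in mm); z points along the fingers, y is the line along which they close (so a half turn about z gives the same grasp; the last joint's range is limited). The gripper opens to 92 mm and grips with 3 to 60 N. Pads are 19 mm wide; open, the fingers measure 130 mm over their backs; the gripper's body (75 mm by 190 mm) begins 47 mm behind the grasp point.
Start: joints at [-1.48, 0.342, 1.524, -0, 1.275, -0.146], TCP at [123.182, -510.357, 292.241] pointing down, gripper open.
Joint ranges: [-2.53, 2.53], [-0.77, 2.02], [0.04, 2.7], [-1, 4.14], [0.28, 2.66], [-3.11, 3.11]. Speed limits (rad/s): [2.57, 2.57, 3.14, 3.14, 3.14, 3.14].

### API

Orientations are given as [roll, pitch, yaw] about the fixed x, y, z axes, in that order (R = Rz(yaw) Ry(pitch) Rx(roll)).
In Python, from plant import readout, viewer, order, bot gives the robot as it stands.
- The arm moves only by the shell command python3 -m creep 'ROWS'. ROWS is text: rows parted by semicolons, each of 7 numbers parted by spaces: the shift along the world's x, y, z in m, then the turn, a rotation vector about the world's x, y, z in rad, then the opening in per cent of the stroke, from 0 (shut) to 100 (fully open). A call has 1 to 8 rows; each row shifts and turns the commanded pose from where the row before left it; what a row does not reach is not made up. A row lasts 1/12 s, in which the tool goes at most 41.7 mm and 7.16 degrees, less where a joint would pass 70% of its speed; a pose out of reach is approached as far as the arm can. A call is refused whole if a number of a shift passes 0.0417 or a number of a turn 0.125, either way. A call with a gripper value outside its range is refused whole. The fingers move at their own pace and stop on an object; the grip force is fixed at half the most. Time passes only in rows, so rows that do not move let the fingers close. It gives the time, the measured TCP pose, the force, the opening and the grip force at its end, in the units of the state.
- readout.get_obs(): the state, without advancing time (a new reading comes with each control period).
- viewer.capture(name): name is "scene" or "top" or "wrist"; returns the picture (480x640x3 uint8, red, green, blue); there is no depth.
- viewer.camera_info(name): a dict with "fx", "fy", "cx", "cy" (pixels), "D" ([k1, k2, p1, p2, k3] as OpenCV has them; the pictures are not rectified), "origin" and "rotation" of the camera in the world. Camera axes: x right, y up, looking along -z (the intrinsics and any distortion apply to the point x, -y, -z); pixel columns grow to the right and rows downward; lengths in mm; the calibration is good to about 2 mm. A picture is of the moment at which its call begins: read the wrist's pose just before it. camera_info takes no time and is no camera call; for the wrist camera it gives the pose at the moment of the call.
- order.close_job(): hands the job in; it is judged then, once.
The state is a dict: "time": time; "joint_positions": joint angles; "dq": joint speeds; "tau": joint torques, N m; "tool_pos": TCP position; "tcp_rot": TCP orientation; "contact_force": force on the tool from outside, world axes, zero at the start; "moment": the same for the moment, N m; "grip_width": finger opening in mm; "finger_force": force on a finger pad.
Only numpy, scipy, OpenCV 4.12 (cv2) and the standard library are available. Lean on these libraries where they do the work, as an engineer would, in place of code of your own. Each camera call takes 0.05 s, during which the arm holds its last target. There are 200 camera calls.

## Working session

There is one attempt and no reset: what is moved stays moved. The work goes in short steps, Python scripts to look and compute and a shell command to move; the robot and the scene stay as the last step left them, time stands still between calls to the robot, and variables do not carry over. Pictures are saved under pics/ and viewed, at most 10 in all, crops included, and the job is handed in when it is done.

```bash
mkdir -p pics
cat > h.py <<'E'
import numpy as np, cv2
from plant import readout, viewer, order, bot
def ray(ci,u,v):
    K=np.array([[ci['fx'],0,ci['cx']],[0,ci['fy'],ci['cy']],[0,0,1.]])
    p=cv2.undistortPoints(np.array([[[u,v]]],float),K,np.array(ci['D'],float))[0,0]
    return np.array(ci['origin'],float),np.array(ci['rotation'],float)@np.array([p[0],-p[1],-1.])
def at(ci,u,v,z):
    o,d=ray(ci,u,v); return o+d*(z-o[2])/d[2]
def proj(ci,P):
    R=np.array(ci['rotation'],float);c=R.T@(np.array(P,float)-np.array(ci['origin']))
    K=np.array([[ci['fx'],0,ci['cx']],[0,ci['fy'],ci['cy']],[0,0,1.]])
    return cv2.projectPoints(np.array([[c[0],-c[1],-c[2]]]),np.zeros(3),np.zeros(3),K,np.array(ci['D'],float))[0].ravel()
def snap(cam,name):
    im=viewer.capture(cam)[:,:,::-1].copy(); cv2.imwrite(f'pics/{name}.png',im); return im
E
python3 - <<'E'
from h import *
snap('top','top0'); snap('scene','sc0')
c=viewer.camera_info('top');print(c);print(viewer.camera_info('wrist'));print(readout.get_obs())
E
```

```text
{'fx': 433.9538653992977, 'fy': 433.9538653992977, 'cx': 316.9401996683019, 'cy': 240.43236560574948, 'D': array([-0.10912076,  0.        ,  0.        ,  0.        ,  0.        ]), 'origin': array([ 342.61923656,   39.72499376, 1309.14812979]), 'rotation': array([ 0.17317027, -0.01299917, -1.59618741])}
{'fx': 380.2236304645712, 'fy': 380.2236304645712, 'cx': 318.86087584951684, 'cy': 236.26563899929664, 'D': array([-0.05776511,  0.        ,  0.        ,  0.        ,  0.        ]), 'origin': array([ 204.84351826, -491.66078873,  382.68344248]), 'rotation': array([-0.31484092,  0.00293788, -1.3347969 ])}
{'time': 0.1, 'joint_positions': array([-1.48000628e+00,  3.42700433e-01,  1.52492999e+00, -1.23564507e-05,
        1.27538526e+00, -1.46005833e-01]), 'dq': array([-0.00044235, -0.00051794, -0.00129561,  0.00163348, -0.0013029 ,
        0.00070622]), 'tau': array([ 1.54333255e-03, -4.32003736e+01, -2.44694638e+01,  7.19102542e-02,
        5.26094693e-02, -5.85068301e-05]), 'tool_pos': array([ 123.15019618, -510.07322796,  291.58682596]), 'tcp_rot': array([-3.14018304e+00, -1.95343365e-04,  2.36799346e-01]), 'contact_force': array([-0.25461343, -0.62346006, -0.50071513]), 'moment': array([-0.03121134, -0.02602058, -0.03284637]), 'finger_force': 0.0, 'grip_width': 92.01696485448927}
```

View pics/top0.png

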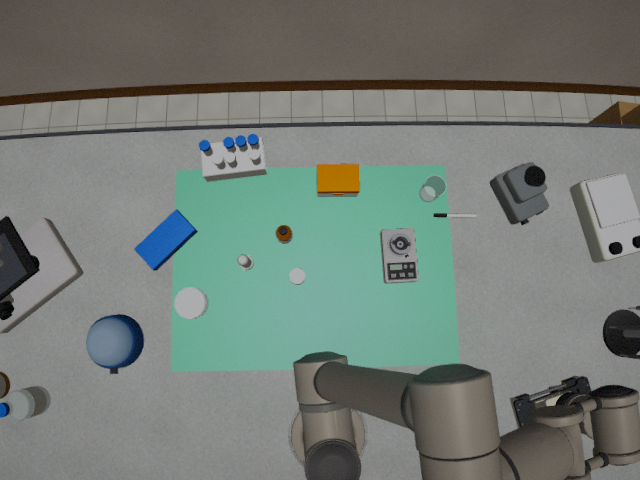

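View pics/sc0.png

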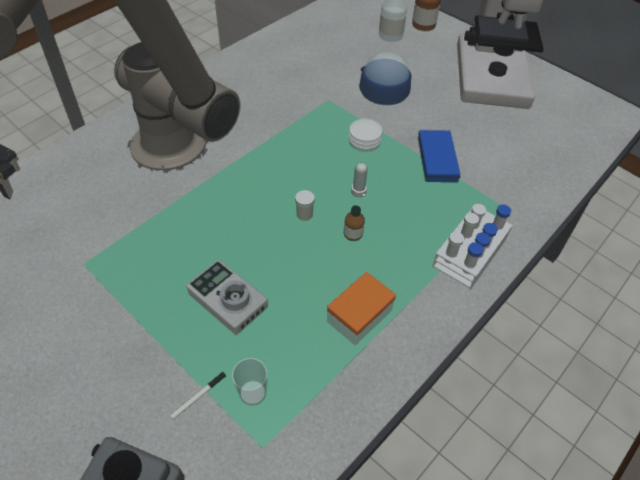

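The top view shows the tube at about (245,261), the drive collar at (401,243), the pot at (297,276) and the flask at (284,234). Rotation is an rpy triple, so I'll fix the helper for that and enlarge both spots.

```bash
sed -i "s/np.array(ci\['rotation'\],float)/Rot.from_euler('xyz',ci['rotation']).as_matrix()/; s/^import numpy.*/&\nfrom scipy.spatial.transform import Rotation as Rot/" h.py
python3 - <<'E'
from h import *
im=cv2.imread('pics/top0.png');s=cv2.imread('pics/sc0.png')
f=lambda a,x,y,w,k:cv2.resize(a[y:y+w,x:x+w],None,fx=k,fy=k,interpolation=cv2.INTER_CUBIC)
a=np.hstack([f(im,225,241,40,10),f(im,375,220,50,8)])
cv2.imwrite('pics/crop0.png',a)
c=viewer.camera_info('top')
print('tube lid',at(c,246,263,15),'tube top',at(c,244,260,95));print('collar',at(c,401,243,73))
print('panel',at(c,402,271,46), 'box corners',[at(c,*p,46)[:2].round() for p in [(383,229),(415,228),(418,282),(386,283)]])
for n,p,z in [('pot',(297,276),66),('flask',(284,231),95)]: print(n,at(c,*p,z))
E
```

```text
tube lid [504.64677652 231.94822567  15.        ] tube top [503.27738332 225.73820567  95.        ]
collar [ 545.15884176 -226.08210981   73.        ]
panel [ 466.09563427 -230.07101885   46.        ] box corners [array([ 593., -180.]), array([ 594., -277.]), array([ 432., -276.]), array([ 432., -181.])]
pot [457.39768552  77.86273612  66.        ]
flask [584.0068025  111.74058935  95.        ]
```

View pics/crop0.png

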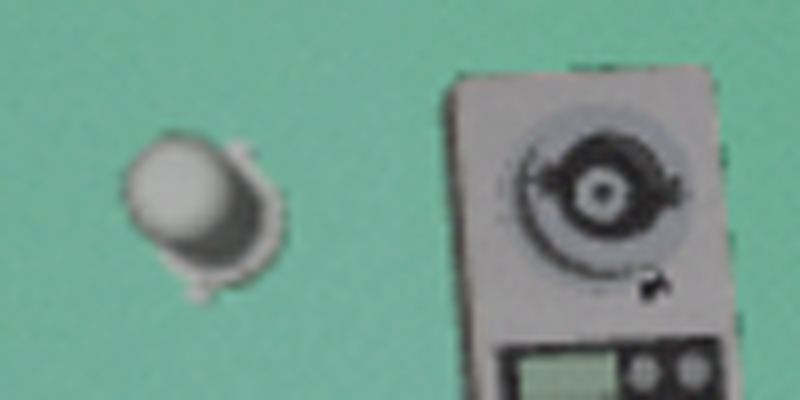

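Run:
```python
from h import *
c=viewer.camera_info('wrist');o=readout.get_obs()
for z in (12,73):
    P=at(c,c['cx'],c['cy'],z-0)-o['tool_pos']; y=o['tcp_rot'][2]
    print(z,P, 'tool x,y(world-left):',Rot.from_euler('z',-y).apply(P))
t=viewer.camera_info('top')
L=[at(t,225+p[0]/10,241+p[1]/10,10.5) for p in [(240,150),(200,292)]];print('lugs',L,(L[0]+L[1])/2,np.degrees(np.arctan2(*(L[0]-L[1])[1::-1])))
S=[at(t,375+(p[0]-400)/8,220+p[1]/8,73) for p in [(545,178),(672,192)]];print('slots',np.degrees(np.arctan2(*(S[0]-S[1])[1::-1])),(S[0]+S[1])/2)
print('collar',at(t,375+204/8,220+190/8,73))
```

```text
12 [ -35.93731549   -8.75538156 -279.58682596] tool x,y(world-left): [-3.69883885e+01 -8.04275528e-02 -2.79586826e+02]
73 [ -16.57991219   -4.28462059 -218.58682596] tool x,y(world-left): [ -17.12236973   -0.27553011 -218.58682596]
lugs [array([526.30623479, 223.546619  ,  10.5       ]), array([483.47953877, 235.6199035 ,  10.5       ])] [504.89288678 229.58326125  10.5       ] -15.743688199131896
slots 82.3213053449765 [ 544.78358385 -226.26955089   73.        ]
collar [ 542.98431382 -224.48299376   73.        ]
```

```bash
r="" 
python3 -m creep '0.0274 0.018 -0.002 0 0 0 100;0.0274 0.018 -0.002 0 0 0 100;0.0274 0.018 -0.002 0 0 0 100;0.0274 0.018 -0.002 0 0 0 100;0.0274 0.018 -0.002 0 0 0 100;0.0274 0.018 -0.002 0 0 0 100;0.0274 0.018 -0.002 0 0 0 100;0.0274 0.018 -0.002 0 0 0 100'
python3 -m creep '0.0274 0.018 -0.002 0 0 0 100;0.0274 0.018 -0.002 0 0 0 100;0.0274 0.018 -0.002 0 0 0 100;0.0274 0.018 -0.002 0 0 0 100;0.0274 0.018 -0.002 0 0 0 100;0.0274 0.018 -0.002 0 0 0 100;0.0274 0.018 -0.002 0 0 0 100;0 0 0 0 0 0 100'
python3 -m creep '0 0 0 0 0 0 100;0 0 0 0 0 0 100;0 0 0 0 0 0 100'
python3 - <<'E'
from h import *
o=readout.get_obs();print(o['tool_pos'],o['tcp_rot'],o['time'])
c=viewer.camera_info('wrist');im=snap('wrist','w1')
import json;json.dump({k:np.array(v).tolist() for k,v in c.items()},open('w1.json','w'))
u,v=proj(c,[544,-225.5,73]);print(u,v)
u,v=int(u),int(v);w=100
x0,y0=max(u-w,0),max(v-w,0);print(x0,y0)
cv2.imwrite('pics/w1c.png',cv2.resize(im[y0:y0+150,x0:x0+200],None,fx=4,fy=4,interpolation=cv2.INTER_CUBIC))
E
```

```text
time: 0.77
tool_pos: [343.5, -365.1, 275.9]
tcp_rot: [-3.141, 0.0, 0.237]
contact_force: [-0.4, -1.8, -0.1]
grip_width: 91.7
finger_force: 0.0
time: 1.43
tool_pos: [537.6, -236.8, 261.1]
tcp_rot: [-3.14, -0.001, 0.241]
contact_force: [-1.1, 0.2, -0.1]
grip_width: 91.3
finger_force: 0.0
time: 1.68
tool_pos: [533.3, -241.1, 262.1]
tcp_rot: [-3.142, 0.001, 0.236]
contact_force: [-0.4, -0.3, 0.0]
grip_width: 91.7
finger_force: 0.0
[ 533.28827855 -241.07311368  262.1425602 ] [-3.14150809e+00  7.40579063e-04  2.35738440e-01] 1.6833
301.3707890078435 208.9877638418326
201 108
```

View pics/w1.png

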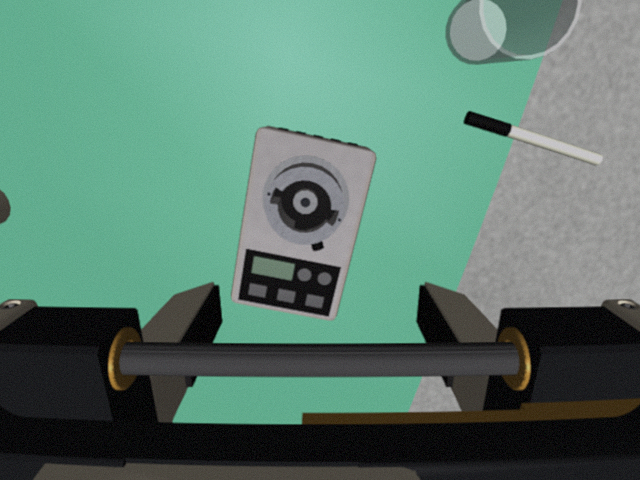

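Collar is seen at about (305,201), with its slots left (275,199) and right (334,216). I'll enlarge it for the slot dots.

Run:
```python
import cv2
im=cv2.imread('pics/w1.png');cv2.imwrite('pics/w1c.png',cv2.resize(im[150:255,235:375],None,fx=5.7142857,fy=5.7142857,interpolation=cv2.INTER_CUBIC))
```

```text
(no output)
```

View pics/w1c.png

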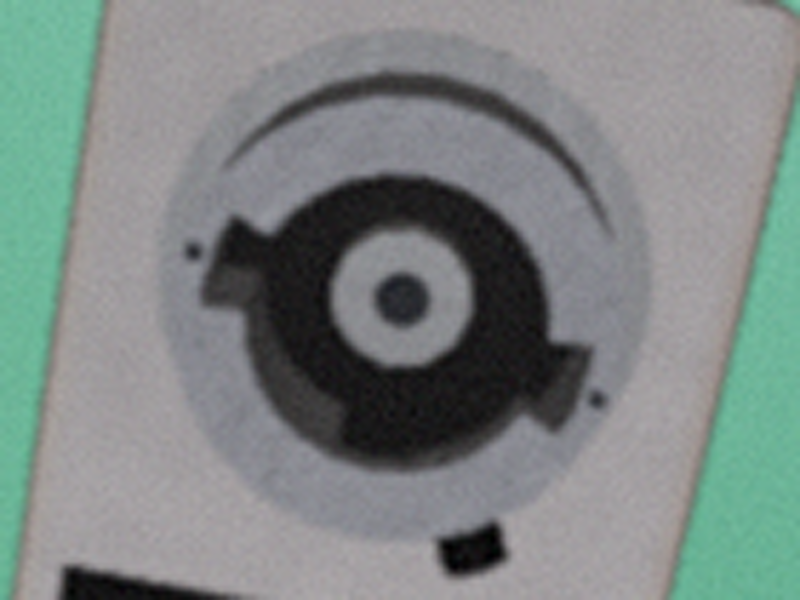

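Run:
```python
from h import *
import json;c=json.load(open('w1.json'))
f=lambda p,z:at(c,235+p[0]/5.7143,150+p[1]/5.7143,z)
a,b=f((193,250),73),f((597,400),73)
print(a,b,np.linalg.norm(a-b),'ctr',(a+b)/2,np.degrees(np.arctan2(*(a-b)[1::-1])))
print('bore',f((396.5,321.5),73),'rim',f((405,285),73),'coupling',f((402,297),57))
```

```text
[ 549.77981761 -199.15930638   73.        ] [ 542.34539891 -255.72820672   73.        ] 57.055333375417405 ctr [ 546.06260826 -227.44375655   73.        ] 82.51296133914968
bore [ 546.59897224 -227.25386557   73.        ] rim [ 551.6678116  -227.24934626   73.        ] coupling [ 546.28523251 -227.48815777   57.        ]
```

```bash
python3 -m creep '-0.002 0.0357 -0.001 0 0 0.0903 100;-0.002 0.0357 -0.001 0 0 0.0903 100;-0.002 0.0357 -0.001 0 0 0.0903 100;-0.002 0.0357 -0.001 0 0 0.0903 100;-0.002 0.0357 -0.001 0 0 0.0903 100;-0.002 0.0357 -0.001 0 0 0.0903 100;-0.002 0.0357 -0.001 0 0 0.0903 100;-0.002 0.0357 -0.001 0 0 0.0903 100' | head -3
python3 -m creep '-0.002 0.0357 -0.001 0 0 0.0903 100;-0.002 0.0357 -0.001 0 0 0.0903 100;-0.002 0.0357 -0.001 0 0 0.0903 100;-0.002 0.0357 -0.001 0 0 0.0903 100;-0.002 0.0357 -0.001 0 0 0.0903 100;-0.002 0.0357 -0.001 0 0 0.0903 100;0 0 0 0 0 0 100;0 0 0 0 0 0 100' | head -3
python3 -m creep '0 0 0 0 0 0 100;0 0 0 0 0 0 100;0 0 0 0 0 0 100' | head -3
python3 - <<'E'
from h import *
o=readout.get_obs();print(o['tool_pos'],o['tcp_rot'],o['time'])
c=viewer.camera_info('wrist');im=snap('wrist','w2')
import json;json.dump({k:np.array(v).tolist() for k,v in c.items()},open('w2.json','w'))
u,v=proj(c,[505,229,40]);print(u,v)
x0,y0=int(u)-60,int(v)-45;print(x0,y0)
cv2.imwrite('pics/w2c.png',cv2.resize(im[max(y0,0):y0+90,x0:x0+120],None,fx=6,fy=6,interpolation=cv2.INTER_CUBIC))
E
```

```text
time: 2.4
tool_pos: [517.5, 45.7, 254.7]
tcp_rot: [3.141, -0.0, 0.962]
time: 3.07
tool_pos: [505.8, 260.0, 248.2]
tcp_rot: [3.141, 0.0, 1.502]
time: 3.32
tool_pos: [506.6, 257.9, 248.4]
tcp_rot: [3.141, 0.0, 1.498]
[506.58035572 257.87764943 248.44790281] [3.14133984e+00 1.43050940e-04 1.49817716e+00] 3.3167
320.10682184330074 253.21437791978553
260 208
```

View pics/w2c.png

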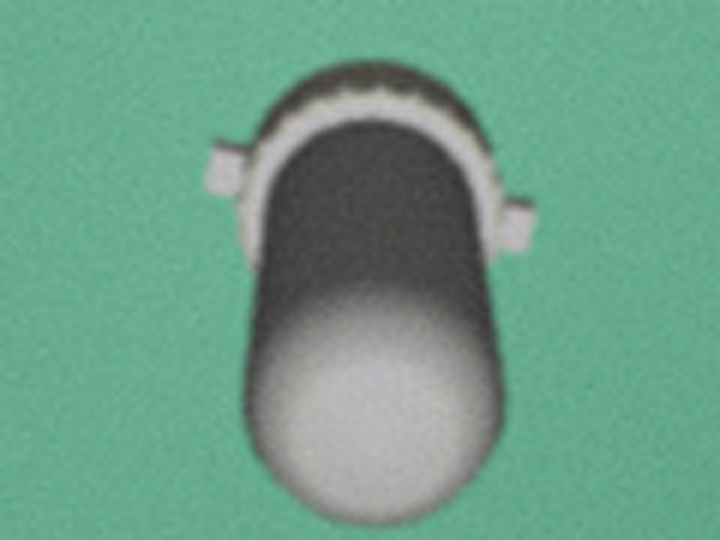

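Run:
```python
from h import *
import json;c=json.load(open('w2.json'))
f=lambda p,z:at(c,260+p[0]/6,208+p[1]/6,z)
a,b=f((209,173),13),f((534,229),13)
ang=np.degrees(np.arctan2(*(b-a)[1::-1]))
print(a,b,np.linalg.norm(a-b),'ctr',(a+b)/2,ang)
m=(a+b)/2
print('axis proj at lid top', (np.array(proj(c,[m[0],m[1],22]))-[260,208])*6,'top z98',(np.array(proj(c,[m[0],m[1],98]))-[260,208])*6)
print('tube top edges z88',[f(p,80) for p in [(247,400),(503,400)]])
```

```text
[482.69352692 236.33708436  13.        ] [531.05082367 223.84330929  13.        ] 49.945195606495204 ctr [506.8721753  230.09019683  13.        ] -14.48637009412858
axis proj at lid top [372.55653132 220.72412072] top z98 [377.0028587  436.80822469]
tube top edges z88 [array([490.76085998, 227.98728665,  80.        ]), array([522.34087929, 225.67997623,  80.        ])]
```

```bash
python3 -m creep '0.0003 -0.014 -0.01 0 0 0 100;0 -0.0138 -0.01 0 0 0 100;0 0 -0.02 0 0 0 100;0 0 -0.025 0 0 0 100;0 0 -0.025 0 0 0 100;0 0 -0.025 0 0 0 100;0 0 -0.0184 0 0 0 100;0 0 -0.010 0 0 0 100' | head -3
python3 -m creep '0 0 0 0 0 0 100;0 0 0 0 0 0 100;0 0 0 0 0 0 100;0 0 0 0 0 0 20;0 0 0 0 0 0 20;0 0 0 0 0 0 20;0 0 0 0 0 0 20;0 0 0 0 0 0 20'
python3 -m creep '0 0 0 0 0 0 20;0 0 0 0 0 0 20;0 0 0 0 0 0 20;0 0 0 0 0 0 20;0 0 0 0 0 0 20;0 0 0 0 0 0 20;0 0 0 0 0 0 20;0 0 0 0 0 0 20'
```

```text
time: 4.03
tool_pos: [505.7, 230.4, 102.7]
tcp_rot: [-3.139, 0.001, 1.499]
time: 4.7
tool_pos: [506.5, 231.7, 105.1]
tcp_rot: [3.141, -0.0, 1.501]
contact_force: [0.2, -0.0, 0.6]
grip_width: 63.0
finger_force: 0.0
time: 5.37
tool_pos: [506.4, 231.6, 104.8]
tcp_rot: [-3.142, 0.0, 1.501]
contact_force: [0.6, -0.1, 0.1]
grip_width: 31.8
finger_force: 30.0
```

```bash
python3 -m creep '0 0 0.01 0 0 0 20;0 0 0.025 0 0 0 20;0 0 0.025 0 0 0 20;0 0 0.025 0 0 0 20;0 0 0.02 0 0 0 20;0.0026 -0.0287 0 0 0 -0.0906 20;0.0026 -0.0287 0 0 0 -0.0906 20;0.0026 -0.0287 0 0 0 -0.0906 20' | head -3
python3 -m creep '0.0026 -0.0287 0 0 0 -0.0906 20;0.0026 -0.0287 0 0 0 -0.0906 20;0.0026 -0.0287 0 0 0 -0.0906 20;0.0026 -0.0287 0 0 0 -0.0906 20;0.0026 -0.0287 0 0 0 -0.0906 20;0.0026 -0.0287 0 0 0 -0.0906 20;0.0026 -0.0287 0 0 0 -0.0906 20;0.0026 -0.0287 0 0 0 -0.0906 20' | head -3
python3 -m creep '0.0026 -0.0287 0 0 0 -0.0906 20;0.0026 -0.0287 0 0 0 -0.0906 20;0.0026 -0.0287 0 0 0 -0.0906 20;0.0026 -0.0287 0 0 0 -0.0906 20;0.0026 -0.0287 0 0 0 -0.0906 20;0 0 0 0 0 0 20;0 0 0 0 0 0 20;0 0 0 0 0 0 20'
python3 -m creep '0 0 0 0 0 0 20;0 0 0 0 0 0 20;0 0 0 0 0 0 20'
python3 - <<'E'
from h import *
o=readout.get_obs();print(o['tool_pos'],o['tcp_rot'],o['moment'])
c=viewer.camera_info('wrist');im=snap('wrist','w3')
import json;json.dump({k:np.array(v).tolist() for k,v in c.items()},open('w3.json','w'))
print(proj(c,[546.2,-227.4,73]),proj(c,[546.2,-227.4,110]))
E
```

```text
time: 6.03
tool_pos: [514.2, 145.0, 211.2]
tcp_rot: [3.14, -0.001, 1.226]
time: 6.7
tool_pos: [535.0, -85.5, 210.7]
tcp_rot: [3.141, -0.0, 0.5]
time: 7.37
tool_pos: [547.8, -227.1, 210.1]
tcp_rot: [-3.141, 0.0, 0.052]
contact_force: [-0.1, -0.5, -1.2]
grip_width: 31.3
finger_force: 30.0
time: 7.62
tool_pos: [548.2, -226.5, 210.1]
tcp_rot: [3.142, -0.0, 0.053]
contact_force: [-0.1, 0.2, -1.0]
grip_width: 31.5
finger_force: 30.0
[ 548.19857944 -226.48620115  210.10508016] [ 3.14154962e+00 -7.06866728e-05  5.31930878e-02] [-0.02582456  0.0046282   0.01769612]
[318.81382299 253.46047826] [318.71721989 277.27013586]
```

View pics/w3.png

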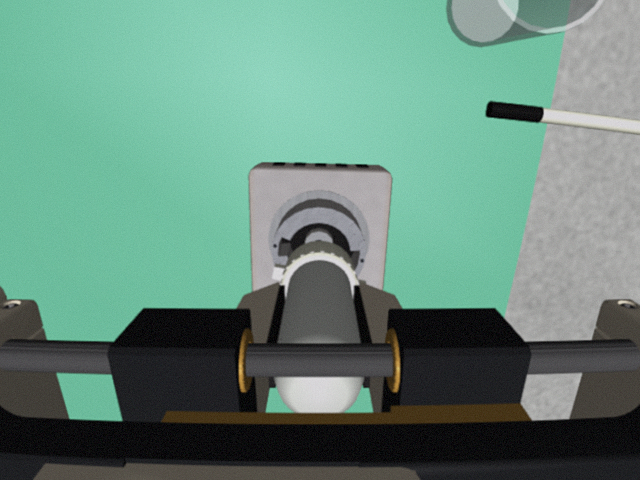

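The held tube sits above the collar. The collar centre is near (319,250), the lid near (319,268), and a lug shows at (280,272). I'll enlarge this.

Run:
```python
import cv2
im=cv2.imread('pics/w3.png');cv2.imwrite('pics/w3c.png',cv2.resize(im[185:290,250:390],None,fx=5.7142857,fy=5.7142857,interpolation=cv2.INTER_CUBIC))
```

```text
(no output)
```

View pics/w3c.png

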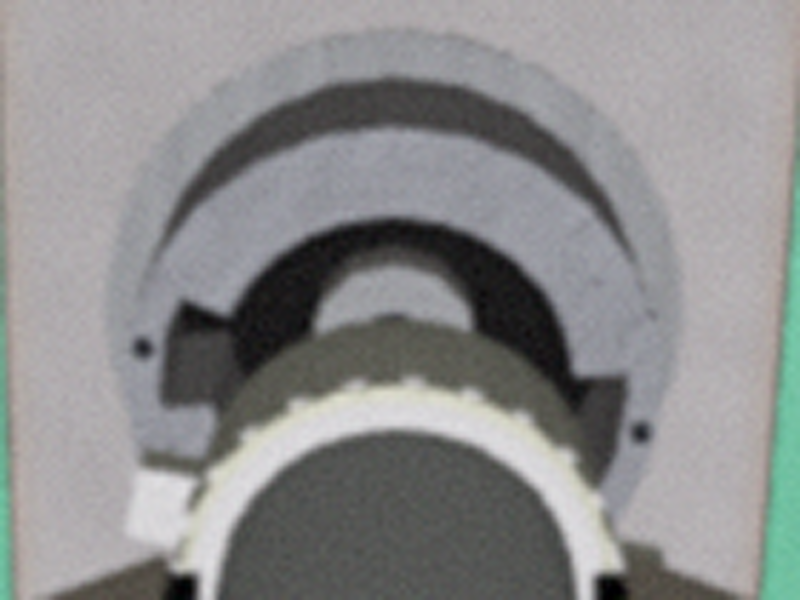

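Run:
```python
from h import *
import json;c=json.load(open('w3.json'))
from scipy.optimize import least_squares
f=lambda p,z:at(c,250+p[0]/5.7143,185+p[1]/5.7143,z)
a,b=f((142,347),73),f((640,432),73)
print(np.linalg.norm(a-b),'collar ctr',(a+b)/2,np.degrees(np.arctan2(*(a-b)[1::-1])))
zl=105.1
L=[f((146,468),zl+13),f((126,538),zl+13)]
A=[f(p,zl+22) for p in [(240,440),(295,405),(350,387),(410,383),(470,392),(522,415),(568,455)]]
def res(p):
    x,y,t,r=p; R=Rot.from_euler('z',t).as_matrix()[:2,:2]; o=np.array([x,y])
    e=[(o+R@np.array(q)-l[:2]) for q,l in zip([(25,-3.5),(25,3.5)],L)]
    e=np.concatenate(e); return np.r_[e,[np.hypot(*(q[:2]-o))-r for q in A]]
for t0 in (1.44,):
    s=least_squares(res,[547,-227,t0,19.5]);print(s.x,np.degrees(s.x[2]),s.fun.round(2))
print(L)
```

```text
56.77611163853715 collar ctr [ 546.35832286 -227.32114307   73.        ] 82.70083970493303
[ 546.28316326 -227.99073535    1.37958742   20.99422161] 79.04453672878819 [-0.05  0.36  0.16 -0.04 -0.04  0.07  0.15  0.11  0.16  0.   -0.46]
[array([ 554.51840499, -204.46984034,  118.1       ]), array([ 547.43870402, -202.73645119,  118.1       ])]
```

```bash
python3 -m creep '0 0.0005 -0.01 0 0 0.026 20;0 0 -0.01 0 0 0 20;0 0 -0.01 0 0 0 20;0 0 0 0 0 0 20;0 0 0 0 0 0 20;0 0 0 0 0 0 20' 
python3 -m creep '0 0 -0.002 0 0 0 20;0 0 -0.002 0 0 0 20;0 0 0 0 0 0 20;0 0 0 0 0 0 20;0 0 0 0 0 0 20'
python3 -m creep '0 0 -0.002 0 0 0 20;0 0 -0.001 0 0 0 20;0 0 0 0 0 0 20;0 0 0 0 0 0 20;0 0 0 0 0 0 20'
```

```text
time: 8.17
tool_pos: [548.2, -227.1, 179.9]
tcp_rot: [3.142, 0.0, 0.077]
contact_force: [-0.7, 0.4, -0.0]
grip_width: 31.9
finger_force: 30.0
time: 8.58
tool_pos: [548.1, -227.1, 176.0]
tcp_rot: [3.141, -0.0, 0.077]
contact_force: [0.7, 0.4, -1.0]
grip_width: 31.7
finger_force: 30.0
time: 9.0
tool_pos: [548.0, -227.0, 172.7]
tcp_rot: [-3.141, 0.0, 0.077]
contact_force: [-0.3, 0.8, -0.2]
grip_width: 31.5
finger_force: 30.0
```

```bash
for i in 1 ; do python3 -m creep '0 0 -0.001 0 0 0 20;0 0 -0.001 0 0 0 20;0 0 0 0 0 0 20;0 0 0 0 0 0 20'; done
python3 -m creep '0 0 -0.001 0 0 0 20;0 0 -0.0005 0 0 0 20;0 0 0 0 0 0 20;0 0 0 0 0 0 20'
python3 -m creep '0 0 -0.001 0 0 0 20;0 0 0 0 0 0 20;0 0 0 0 0 0 20'
```

```text
time: 9.33
tool_pos: [548.0, -227.0, 170.6]
tcp_rot: [-3.141, 0.0, 0.077]
contact_force: [-1.2, 1.3, -1.5]
grip_width: 31.7
finger_force: 30.0
time: 9.67
tool_pos: [548.0, -227.0, 169.2]
tcp_rot: [-3.141, 0.0, 0.077]
contact_force: [-0.3, 1.1, -0.2]
grip_width: 31.4
finger_force: 30.0
time: 9.92
tool_pos: [548.0, -227.0, 168.2]
tcp_rot: [-3.142, 0.0, 0.077]
contact_force: [-0.6, 1.3, -0.6]
grip_width: 31.4
finger_force: 30.0
```

```bash
python3 -m creep '0 0 -0.001 0 0 0 20;0 0 -0.001 0 0 0 20;0 0 0 0 0 0 20;0 0 0 0 0 0 20'
python3 -m creep '0 0 -0.001 0 0 0 20;0 0 -0.001 0 0 0 20;0 0 0 0 0 0 20;0 0 0 0 0 0 20'
python3 -m creep '0 0 -0.001 0 0 0 20;0 0 -0.001 0 0 0 20;0 0 0 0 0 0 20;0 0 0 0 0 0 20'; python3 -c "
from h import *
print(readout.get_obs()['moment'])"
```

```text
time: 10.25
tool_pos: [548.1, -227.0, 166.2]
tcp_rot: [-3.141, 0.0, 0.077]
contact_force: [-2.6, 1.7, 0.5]
grip_width: 31.8
finger_force: 30.0
time: 10.58
tool_pos: [548.0, -227.0, 164.1]
tcp_rot: [-3.141, 0.0, 0.077]
contact_force: [-2.1, 2.1, -1.2]
grip_width: 31.7
finger_force: 30.0
time: 10.92
tool_pos: [548.0, -227.0, 162.2]
tcp_rot: [-3.142, 0.0, 0.077]
contact_force: [-0.8, 1.6, 0.3]
grip_width: 31.6
finger_force: 30.0
[ 0.4497397   0.27377352 -0.04862002]
```

```bash
python3 -m creep '-0.0003 0.0005 -0.001 0 0 0 20;0 0 -0.001 0 0 0 20;0 0 -0.001 0 0 0 20;0 0 0 0 0 0 20;0 0 0 0 0 0 20'
python3 -m creep '0 0 -0.001 0 0 0 20;0 0 -0.001 0 0 0 20;0 0 -0.001 0 0 0 20;0 0 0 0 0 0 20;0 0 0 0 0 0 20'
python3 -m creep '0 0 -0.001 0 0 0 20;0 0 -0.0008 0 0 0 20;0 0 0 0 0 0 20;0 0 0 0 0 0 20'; python3 -c "
from h import *
print(readout.get_obs()['moment'])"
```

```text
time: 11.33
tool_pos: [548.0, -226.8, 159.7]
tcp_rot: [3.141, -0.001, 0.077]
contact_force: [-2.3, 0.9, 3.3]
grip_width: 31.7
finger_force: 30.0
time: 11.75
tool_pos: [548.0, -226.8, 156.9]
tcp_rot: [3.141, -0.001, 0.077]
contact_force: [-2.9, 0.6, 7.0]
grip_width: 31.8
finger_force: 30.0
time: 12.08
tool_pos: [548.1, -226.8, 155.5]
tcp_rot: [3.14, -0.001, 0.077]
contact_force: [-2.8, 1.4, 9.2]
grip_width: 31.3
finger_force: 30.0
[ 0.32906173  0.60592936 -0.02752819]
```

```bash
python3 -m creep '-0.0007 0.0003 -0.0008 0 0 0 20;0 0 -0.0007 0 0 0 20;0 0 0 0 0 0 20;0 0 0 0 0 0 20;0 0 0 0 0 0 20'
python3 -m creep '0 0 0 0 0 -0.03 20;0 0 0 0 0 -0.03 20;0 0 0 0 0 0 20;0 0 0 0 0 0 20'; python3 -c "
from h import *
print(readout.get_obs()['moment'])"
```

```text
time: 12.5
tool_pos: [547.8, -226.8, 154.3]
tcp_rot: [3.14, -0.003, 0.077]
contact_force: [-1.2, 0.8, 9.6]
grip_width: 31.2
finger_force: 30.0
time: 12.83
tool_pos: [547.9, -226.8, 154.4]
tcp_rot: [3.14, -0.003, 0.017]
contact_force: [-1.7, 1.1, 8.9]
grip_width: 31.4
finger_force: 30.0
[0.20493223 0.32924705 0.05217487]
```

```bash
python3 -m creep '0 0 -0.0006 0 0 0 20;0 0 0 0 0 0 20;0 0 0 0 0 -0.04 20;0 0 0 0 0 -0.04 20;0 0 0 0 0 0 20;0 0 0 0 0 0 20'; python3 -c "
from h import *
print(readout.get_obs()['moment'])"
python3 -m creep '0 0 0 0 0 -0.04 20;0 0 0 0 0 -0.04 20;0 0 0 0 0 0 20;0 0 0 0 0 0 20'; python3 -c "
from h import *
print(readout.get_obs()['moment'])"
```

```text
time: 13.33
tool_pos: [547.9, -226.8, 153.9]
tcp_rot: [3.14, -0.003, -0.063]
contact_force: [-2.5, 0.3, 11.1]
grip_width: 31.6
finger_force: 30.0
[ 0.31238644  0.42009818 -0.10874873]
time: 13.67
tool_pos: [548.0, -226.8, 153.9]
tcp_rot: [3.14, -0.003, -0.143]
contact_force: [-1.8, 0.9, 10.8]
grip_width: 31.5
finger_force: 30.0
[0.33054294 0.3989512  0.04365519]
```

```bash
m(){ python3 -c "
from h import *
print(readout.get_obs()['moment'])"; }
python3 -m creep '0 0 0 0 0 -0.05 20;0 0 0 0 0 -0.05 20;0 0 0 0 0 -0.05 20;0 0 0 0 0 -0.05 20;0 0 0 0 0 -0.05 20;0 0 0 0 0 -0.05 20;0 0 0 0 0 0 20'; m
python3 -m creep '0 0 0 0 0 -0.05 20;0 0 0 0 0 -0.05 20;0 0 0 0 0 -0.05 20;0 0 0 0 0 -0.05 20;0 0 0 0 0 -0.05 20;0 0 0 0 0 -0.05 20;0 0 0 0 0 0 20'; m
python3 -m creep '0 0 0 0 0 -0.05 20;0 0 0 0 0 -0.05 20;0 0 0 0 0 -0.05 20;0 0 0 0 0 -0.05 20;0 0 0 0 0 -0.05 20;0 0 0 0 0 -0.05 20;0 0 0 0 0 0 20'; m
```

```text
time: 14.25
tool_pos: [548.0, -226.8, 154.0]
tcp_rot: [3.141, -0.004, -0.445]
contact_force: [-1.1, 0.7, 9.6]
grip_width: 31.5
finger_force: 30.0
[ 0.29684378  0.36675118 -0.04669202]
time: 14.83
tool_pos: [548.0, -226.9, 154.0]
tcp_rot: [-3.141, -0.004, -0.745]
contact_force: [-1.4, 0.6, 10.6]
grip_width: 31.7
finger_force: 30.0
[ 0.28764841  0.35722804 -0.06338739]
time: 15.42
tool_pos: [547.9, -226.9, 153.9]
tcp_rot: [-3.14, -0.003, -1.045]
contact_force: [-1.7, 0.4, 10.8]
grip_width: 31.4
finger_force: 30.0
[ 0.29610097  0.42806621 -0.09622925]
```

```bash
m(){ python3 -c "
from h import *
o=readout.get_obs();print(o['moment'],o['tcp_rot'][2],o['contact_force'])"; }
python3 -m creep '0 0 0 0 0 -0.04 20;0 0 0 0 0 -0.04 20;0 0 0 0 0 -0.04 20;0 0 0 0 0 -0.04 20;0 0 0 0 0 -0.04 20;0 0 0 0 0 0 20;0 0 0 0 0 0 20'>/dev/null; m
python3 -m creep '0 0 0 0 0 -0.02 20;0 0 0 0 0 -0.02 20;0 0 0 0 0 0 20;0 0 0 0 0 0 20'>/dev/null; m
python3 -m creep '0 0 0 0 0 -0.02 20;0 0 0 0 0 0 20;0 0 0 0 0 0 20'>/dev/null; m
python3 -m creep '0 0 0 0 0 -0.02 20;0 0 0 0 0 0 20;0 0 0 0 0 0 20'>/dev/null; m
```

```text
[ 0.33390622  0.48237115 -0.03937434] -1.242832269520112 [-2.22593451  0.06248738 11.09229201]
[0.3404736  0.50235726 0.00896569] -1.2826621341873574 [-1.90263402  0.99251089  8.94724143]
[0.2744386  0.50026495 0.0224577 ] -1.3026250478283365 [-2.32419223  1.46081057 10.32148614]
[ 0.28875409  0.48401177 -0.0039317 ] -1.3225571214010559 [-2.88058079  0.76035345  9.76448848]
```

```bash
m(){ python3 -c "
from h import *
o=readout.get_obs();print(o['moment'],o['tcp_rot'][2],o['contact_force'])"; }
python3 -m creep '0 0 0 0 0 -0.015 20;0 0 0 0 0 0 20;0 0 0 0 0 0 20'>/dev/null; m
python3 -m creep '0 0 0 0 0 -0.015 20;0 0 0 0 0 0 20;0 0 0 0 0 0 20'>/dev/null; m
python3 -m creep '0 0 0 0 0 -0.015 20;0 0 0 0 0 0 20;0 0 0 0 0 0 20'>/dev/null; m
```

```text
[0.2938048  0.47576278 0.08837441] -1.3375913950364458 [-3.00871149  1.48656866  9.82055823]
[0.35406708 0.49037426 0.0481234 ] -1.352603386481587 [-3.03395328  1.04120187 10.33264483]
[0.34675283 0.50016788 0.06557323] -1.3675412937970142 [-4.06485273  0.81743614 10.66004315]
```

```bash
m(){ python3 -c "
from h import *
o=readout.get_obs();print(o['moment'],o['tcp_rot'][2],o['contact_force'])"; }
python3 -m creep '0 0 0 0 0 -0.015 20;0 0 0 0 0 0 20;0 0 0 0 0 0 20'>/dev/null; m
python3 -m creep '0 0 0 0 0 -0.015 20;0 0 0 0 0 0 20;0 0 0 0 0 0 20'>/dev/null; m
```

```text
[0.29068421 0.48728458 0.05803717] -1.3824993968214905 [-3.15048446 -0.19303938 10.52643182]
[0.2711143  0.50195046 0.06959169] -1.3975121469264886 [-2.37062395  1.13306207 10.19750346]
```

```bash
m(){ python3 -c "
from h import *
o=readout.get_obs();print(o['moment'],o['tcp_rot'][2],o['contact_force'])"; }
python3 -m creep '0 0 0 0 0 -0.015 20;0 0 0 0 0 0 20;0 0 0 0 0 0 20'>/dev/null; m
python3 -m creep '0 0 0 0 0 -0.015 20;0 0 0 0 0 0 20;0 0 0 0 0 0 20'>/dev/null; m
```

```text
[0.23810112 0.53163774 0.14049591] -1.412359778911624 [-3.09177024  0.95984308  8.66481741]
[0.2244364  0.49552828 0.2669829 ] -1.4269751727355482 [-2.61605056  0.36100099  9.93395712]
```

```bash
m(){ python3 -c "
from h import *
o=readout.get_obs();print(o['moment'],o['tcp_rot'][2],o['contact_force'],o['tool_pos'][2])"; }
python3 -m creep '0 0 0 0 0 0.04 20;0 0 0 0 0 0.045 20;0 0 0 0 0 0 20;0 0 0 0 0 0 20'>/dev/null; m
python3 -m creep '0 0 0.001 0 0 0 20;0 0 0.001 0 0 0 20;0 0 0 0 0 0 20;0 0 0 0 0 0 20'>/dev/null; m
python3 -m creep '0 0 0.0007 0 0 0 20;0 0 0 0 0 0 20;0 0 0 0 0 0 20'>/dev/null; m
```

```text
[0.21272825 0.56256596 0.01716019] -1.34234802530817 [-2.84044272  0.62011397  9.418515  ] 153.88957581268417
[0.17650073 0.44885599 0.03812873] -1.3425289423115876 [-1.94102769 -0.30951512  8.62309486] 155.67977705814178
[0.11603329 0.33675119 0.03167856] -1.342577379726361 [-1.20867623  0.26765268  7.44093357] 156.21463477572618
```

```bash
m(){ python3 -c "
from h import *
o=readout.get_obs();print(o['moment'],o['tcp_rot'][2],o['contact_force'],o['tool_pos'][2])"; }
python3 -m creep '0 0 0.0007 0 0 0 20;0 0 0 0 0 0 20;0 0 0 0 0 0 20'>/dev/null; m
python3 -m creep '0 0 0.0007 0 0 0 20;0 0 0 0 0 0 20;0 0 0 0 0 0 20'>/dev/null; m
python3 -m creep '0 0 0.0005 0 0 0 20;0 0 0 0 0 0 20;0 0 0 0 0 0 20'>/dev/null; m
```

```text
[ 8.79813222e-02  2.97104796e-01 -2.74736532e-04] -1.342620616976249 [-1.10291213 -0.5868773   7.70379208] 156.77666873311685
[0.06092077 0.31441973 0.02992929] -1.342615747751418 [-1.2188636  -0.54766391  6.53329587] 157.4169984330873
[0.05750411 0.26009716 0.0228372 ] -1.3425951128876468 [-1.36311804  0.4833788   5.48071048] 157.8205172773824
```

```bash
m(){ python3 -c "
from h import *
o=readout.get_obs();print(o['moment'],o['tcp_rot'][2],o['contact_force'],o['tool_pos'][2])"; }
python3 -m creep '0 0 0.0006 0 0 0 20;0 0 0 0 0 0 20;0 0 0 0 0 0 20'>/dev/null; m
python3 -m creep '0 0 0.0006 0 0 0 20;0 0 0 0 0 0 20;0 0 0 0 0 0 20'>/dev/null; m
python3 -m creep '0 0 0.0005 0 0 0 20;0 0 0 0 0 0 20;0 0 0 0 0 0 20'>/dev/null; m
```

```text
[-0.08516916  0.15275961  0.06243472] -1.3426165598469235 [-1.67762217 -0.7760932   5.64618709] 158.36752440052123
[-0.342567   -0.13853642  0.0671159 ] -1.3426924141480638 [-0.01415181 -1.82394781  4.90839171] 158.70964730618164
[-0.68688748 -0.5833599   0.0232778 ] -1.3427070555826435 [ 2.64799088 -3.17240095  0.65771837] 158.79895190903036
```

```bash
python3 -m creep '0 0 0 0 0 0 100;0 0 0 0 0 0 100;0 0 0 0 0 0 100;0 0 0 0 0 0 100;0 0 0 0 0 0 100;0 0 0 0 0 0 100;0 0 0 0 0 0 100;0 0 0 0 0 0 100'
python3 -m creep '0 0 0.01 0 0 0 100;0 0 0.02 0 0 0 100;0 0 0.025 0 0 0 100;0 0 0.025 0 0 0 100;0 0 0.025 0 0 0 100;-0.02 0 0.02 0 0 0 100;0 0 0 0 0 0 100;0 0 0 0 0 0 100'
python3 - <<'E'
from h import *
im=snap('wrist','w5');c=viewer.camera_info('wrist')
P=lambda z,dx=0,dy=0:proj(c,[546.3+dx,-227.4+dy,z]).round()
print(P(73),P(154),readout.get_obs()['time'])
u,v=P(100).astype(int);x0=max(u-100,0);y0=max(v-75,0);print(x0,y0)
cv2.imwrite('pics/w5c.png',cv2.resize(im[y0:y0+150,x0:x0+200],None,fx=4,fy=4))
E
```

```text
time: 21.67
tool_pos: [547.1, -226.2, 158.7]
tcp_rot: [3.141, 0.0, -1.343]
contact_force: [0.4, 0.4, 0.1]
grip_width: 80.3
finger_force: 0.0
time: 22.33
tool_pos: [527.1, -226.4, 285.7]
tcp_rot: [-3.139, -0.002, -1.343]
contact_force: [0.8, -0.4, -1.7]
grip_width: 92.0
finger_force: 0.0
[296. 215.] [288. 248.] 22.3833
194 149
```

View pics/w5c.png

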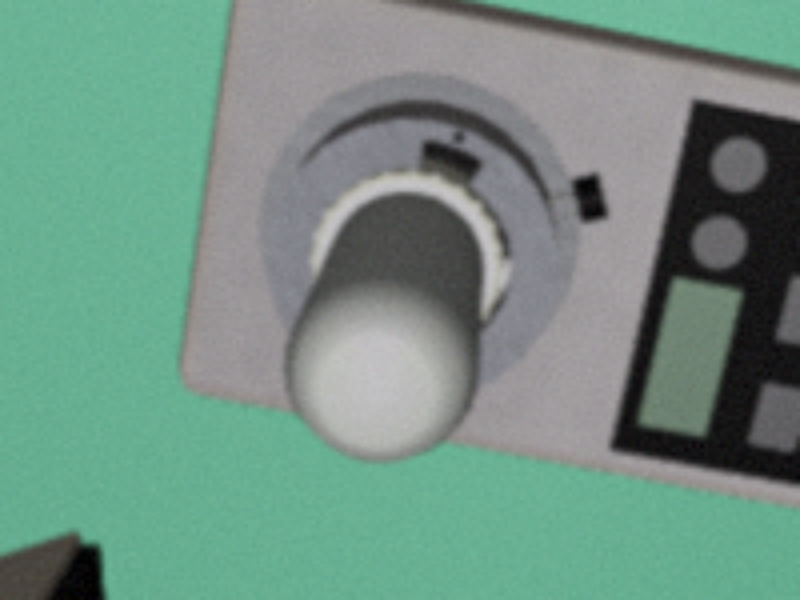

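The tube stands upright in the collar with its tip at crop (380,375). The entry slot at (450,160) is empty, so the lugs are under the rim. The lock was also felt: the tube resisted lifting once tube_mid reached about 104 mm.

```bash
python3 -m creep '0 0 0 0 0 0 100;0 0 0 0 0 0 100;0 0 0 0 0 0 100' | head -2; python3 -c "
from h import *
print(order.close_job())"
```

```text
time: 22.63
tool_pos: [527.1, -226.1, 282.6]
the job is handed in; nothing more can be done
None
```

The dispersing tube is locked in the drive collar, as felt by its hold against a gentle lift and seen in the last picture; the gripper is clear and the job was handed in at about 23 s, with no verdict returned.

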